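# Set the presser foot of a hold-down jig with a feeler blade

## Task

Set up the hold-down jig so that 6 mm overlays will just slide under its presser foot. Push the hardboard plate on the jig's bed fully home against the two dowel pins at the back and the end stop at the left, slide the red-handled 6 mm feeler blade over the plate until it lies well under the raised foot, then gently press the foot down on to the blade and let go, so that it nips the blade. Finally hold the blade by its handle, draw it out against the drag and lay it flat on the bench clear of the jig, leaving the foot at its setting, the plate home and the thicker blue feeler and the other things alone.

Things in the scene. Friction and masses are not known exactly. Their poses are not given: they have to be found in the camera images.
- jig: Hold-down jig fixed to the bench: grey bed 230 x 250 mm (x, y), 15 mm thick, with a green presser-foot slide at its back. Origin: centre of the bed's underside, on the bench; x points to the back of the jig (away from the robot), y to its left, z up.
- dowel_left (a point): Top centre of the left steel dowel pin at the back of the bed: 10 mm diameter, 16 mm high above the bed; in the jig's frame at x = 60, y = 55 mm, so the plate's back edge comes to rest at x = 55 mm.
- dowel_right (a point): Top centre of the right dowel pin, the same; x = 60, y = -55 mm in the jig's frame.
- end_stop (a point): Centre of the face of the aluminium end stop at the bed's left, on which the plate's left end comes to rest: x = -20, y = 100 mm in the jig's frame. The stop is 50 mm long (x), 20 mm thick, 16 mm high above the bed.
- rods (a point): Top centre of the tie plate (22 x 78 mm) over the two guide rods behind the foot: x = 93, y = 0, z = 124 mm in the jig's frame. Nothing else on the jig is higher.
- plate: Smooth hardboard plate 200 x 150 x 9 mm, about 120 g, loose on the bed. Origin: centre of its underside; x along its 200 mm length, which lies along the jig's y. Fully home it is at x = -20, y = 0, z = 15 mm in the jig's frame, its length parallel to the jig's y. It starts 15 to 35 mm too far forward (-x), 10 to 35 mm too far right (-y), turned up to 6 degrees.
- foot (a joint): Vertical slide of the presser foot, m: 0 is its highest position (sole 30 mm above the plate's top); it grows to 0.029 as the foot is pressed down, and reads about 0.024 with the 6 mm blade nipped. Stiff: it stays where it is left; about 3 N moves it down, about 6 N up. It starts between 0 and 0.012.
- foot_sole (a point): Centre of the flat underside (sole) of the presser foot, a steel pad 40 x 40 mm on a green arm that reaches forward from the guide rods. Axes as the jig's; in the jig's frame at x = 20, y = 0 mm. The top of the plate is 24 mm above the bench.
- foot_top (a point): Top centre of the round black rubber palm button (48 mm across) right above the foot, 57 mm above the sole: press here, straight down.
- red_feeler: Feeler to use: smooth steel blade 130 x 30 x 6 mm with a round nose and a red upright handle, 120 g. Origin: centre of its underside; x points along the blade to its nose (x = 65 mm), z up. Handle: 45 mm long, 18 mm thick (across y), centred at x = -42.5 mm, its top 40 mm above the underside. Lies flat on the bench right of the jig. Nipped, a few newtons draw it out.
- red_feeler_nose (a point): Foremost point of the red feeler's nose, at half the blade's thickness: x = 65, z = 3 mm in the red feeler's frame.
- blue_feeler: The other feeler: the same shape but 10 mm thick with a blue handle; not to be used. Origin and axes as for the red one. It lies beside the red one, 10 to 20 cm away; which is nearer to the jig varies.
- glue: White glue bottle with a red cap, 59 x 57 x 175 mm, standing left of the jig. Origin: centre of its underside.
- clamp: Black spring clamp with orange tips, 85 x 162 x 27 mm, lying near the front edge at the right. Origin: centre of its underside.
- sander: Sanding block, cork on grey wood, 66 x 112 x 31 mm, lying at the left front. Origin: centre of its underside.

How it is judged (in metres and radians):
On the way, in this order (a step that is already met when the one before it is completed fails the run):
1. the plate is home against both dowels and the end stop (x of plate in the frame of jig above -0.0225 m and y of plate in the frame of jig above -0.0025 m and angle between the x axis of plate and the y axis of jig, either way round below 0.03 rad), for 0.2 s.
2. the red blade lies on the plate, well under the foot (y of foot_sole in the frame of red_feeler between -0.014 and 0.014 m and x of foot_sole in the frame of red_feeler between -0.02 and 0.058 m and z of red_feeler_nose in the frame of plate between 0.009 and 0.0145 m), for 0.2 s.
3. the foot, let go, nips the blade (all of step 2 and contact force between foot and red_feeler above 0.3 N and contact force between the fingers and foot below 0.2 N), for 0.2 s.
4. the blade, held by the fingers, is drawn back against the foot's drag (y of foot_sole in the frame of red_feeler between -0.014 and 0.014 m and x of foot_sole in the frame of red_feeler above 0.061 m and contact force between foot and red_feeler above 0.2 N and contact force between the fingers and red_feeler above 1 N), for 0.02 s.
At the end, for the whole second after the job is handed in: Plate within 2.5 mm of both dowels and of the end stop, square within 0.03 rad; foot's sole 5 to 7 mm above the plate; red feeler flat on the bench (within 4 mm and 0.08 rad), not touching the jig; all at rest (all of step 1 and z of foot_sole in the frame of plate between 0.014 and 0.016 m and height (world z) of red_feeler between -0.004 and 0.004 m and angle between red_feeler's own z axis and vertical below 0.08 rad and contact force between red_feeler and jig below 0.05 N and linear speed of each of red_feeler, plate below 0.01 m/s and velocity of joint foot below 0.002 m/s).
It fails at once if the foot is rammed on to the blade (a jolt of more than 100 N) (contact force between foot and red_feeler above 100 N).
It fails at once if the blue feeler is shifted by more than 20 mm (distance of blue_feeler from where it was at the start of the episode above 0.02 m).
It fails at once if the glue bottle, clamp or sanding block is shifted by more than 20 mm (distance of any of glue, clamp, sander from where it was at the start of the episode above 0.02 m).
It also fails if it takes over 72 s, if anything falls off the work surface, if the arm or the gripper's body presses on something with over 40 N, if the wrist force passes 120 N, or if a joint passes its speed limit or range.

## Robot

A 6-joint arm with a two-finger parallel gripper is mounted at the origin on a cart in front of the work surface, level with it; the furniture and walls round the work are solid. World frame = base frame: x ahead of the robot, y to its left, z up, the work surface at z = 0. Lengths are in mm, angles in degrees, forces in N, time in s.
With the tool pointing down it reaches from about 225 to 725 mm from the base axis. Payload 3.1 kg.
Tool frame: the origin (TCP) lies at the very end of the fingers, on their centre line; the grasp point (between the pads) lies 19 mm behind it (manip.grasp_offset is the distance from the TCP to the grasp point, in mm); z points along the fingers, y is the line along which they close (so a half turn about z gives the same grasp; the last joint's range is limited). The gripper opens to 85 mm and grips with 20 to 120 N. Pads are 22 mm wide; open, the fingers measure 114 mm over their backs; the gripper's body (76 mm by 85 mm) begins 54 mm behind the grasp point. The pads swing forward as they close: fully open they stand 13 mm farther back than shut.
Start: joints at [-82.494, 2.75, 5.684, 92.934, 0, 82.678], TCP at [134.343, -507.513, 231.312] pointing down, gripper open.
Joint ranges: [-166.93, 166.93], [-56.73, 111.36], [-69.38, 81.34], [-121.58, 131.49], [-85.45, 84.26], [-180, 180]. Speed limits (degrees/s): [159.86, 159.86, 180, 180, 180, 180].

## Interface

Orientations are given as [roll, pitch, yaw] about the fixed x, y, z axes, in that order (R = Rz(yaw) Ry(pitch) Rx(roll)).
In Python, from bench import manip gives the robot as it stands. The module is installed in compiled form; this text tells all that it offers.
- The arm moves only by the shell command python3 -m inch 'ROWS' [OPENING]. ROWS is JSON, a list of rows, each a list of 4 numbers: the shift along the tool's x, y, z scaled (see below), then the turn about the tool's z scaled (see below). In form: [[dx, dy, dz, twist], ...]. A call has 1 to 20 rows; each row is the pose to reach, as a shift and turn from the pose commanded when the call began, along the tool's axes at that moment; what a row does not reach only later rows make up. The controller multiplies each number of a shift by 0.12 m and each number of a turn by 90 degrees. A row lasts 1/8 s, in which the tool goes at most 62.5 mm and 10.7 degrees, less where a joint would pass 70% of its speed; a pose out of reach is approached as far as the arm can. A call with a number of a shift or a turn outside -1 to 1 is refused whole. A call with a gripper value outside its range is refused whole. OPENING is the closure, from -1 (fully open) to 1 (shut), set as the call begins (- or left out, the last holds). The fingers move at their own pace and stop on an object; the grip force is fixed at half the most. Time passes only in rows, so rows that repeat a pose let the fingers close. It gives the time, the measured TCP pose, the force, the opening and the grip force at its end, in the units of the state.
- manip.get_state(): the state, without advancing time (a new reading comes with each control period).
- manip.get_image(name): name is "side" or "top"; returns a dict with "img" (400x640x3 uint8, red, green, blue), "vertical_fov" (degrees; the focal length in pixels is half the picture's height over the tangent of half this angle, whatever the lens; pixels are square), "cx", "cy" (the principal point, pixels), "R" (3x3) and "t" (3): a world point X has camera coordinates R X + t. Camera axes: x right, y down, z forward; pixel columns grow to the right and rows downward; lengths in mm; the calibration is good to about 2 mm. A picture is of the moment at which its call begins. There is no depth.
- manip.close_job(): hands the job in; it is judged then, once.
Trained networks look in a picture, given as the dict that the camera call returned (one of the last four; its "shot" number tells which), for a name from the list of things; names that differ only in an ending like _2 or _b are one class to them, and where a whole thing is asked for, a point or a joint stands for the part that bears it (a point fixed in the world has none). Each returns a list of dicts, best first, with "score" (0 to 1); they miss things now and then, are a little off and sometimes report something else, mostly with a low value. They report only what shows in the picture. A call takes as long as a camera call.
- manip.recognise(picture, query): "box" ([left, top, right, bottom] in pixels, round what is visible of it).
- manip.landmark_of(picture, query): "xy" ([column, row] in pixels: a listed point, or the origin of a listed thing).
The state is a dict: "clock": time; "q": joint angles; "joint_vel": joint speeds; "effort": joint torques, N m; "ee_pos": TCP position; "tool_rot": TCP orientation; "ft_force": force on the tool from outside, world axes, zero at the start; "wrist_torque": the same for the moment, N m; "finger_gap": finger opening in mm; "finger_force": force on a finger pad.
Only numpy, scipy, OpenCV 4.12 (cv2) and the standard library are available. Lean on these libraries where they do the work, as an engineer would, in place of code of your own. Each camera call takes 0.05 s, during which the arm holds its last target. There are 200 camera calls.

## Working session

There is one attempt and no reset: what is moved stays moved. The work goes in short steps, Python scripts to look and compute and a shell command to move; the robot and the scene stay as the last step left them, time stands still between calls to the robot, and variables do not carry over. Pictures are saved under pics/ and viewed, at most 10 in all, crops included, and the job is handed in when it is done.

```bash
mkdir -p pics; cat > h.py <<'E'
import numpy as np,cv2
from bench import manip
def ray(p,xy):
    f=p["img"].shape[0]/2/np.tan(np.radians(p["vertical_fov"])/2)
    R=np.array(p["R"]);t=np.array(p["t"])
    d=R.T@np.array([(xy[0]-p["cx"])/f,(xy[1]-p["cy"])/f,1.]);return -R.T@t,d
def onz(p,xy,z):
    o,d=ray(p,xy);return (o+d*(z-o[2])/d[2])
def tri(rs):
    A=0;b=0
    for o,d in rs:
        d=d/np.linalg.norm(d);P=np.eye(3)-np.outer(d,d);A=A+P;b=b+P@o
    return np.linalg.solve(A,b)
def proj(p,X):
    f=p["img"].shape[0]/2/np.tan(np.radians(p["vertical_fov"])/2)
    c=np.array(p["R"])@np.array(X)+np.array(p["t"]);return [p["cx"]+f*c[0]/c[2],p["cy"]+f*c[1]/c[2]]
def save(p,n): cv2.imwrite("pics/"+n+".png",p["img"][:,:,::-1])
E
python3 - <<'E'
from h import *
np.set_printoptions(precision=1,suppress=True)
s=manip.get_state();print(s)
P={n:manip.get_image(n) for n in("top","side")}
for n in P: save(P[n],n+"0"); print(n,-np.array(P[n]["R"]).T@P[n]["t"],P[n]["vertical_fov"])
for q in "jig dowel_left dowel_right end_stop rods plate foot_sole foot_top red_feeler red_feeler_nose blue_feeler glue clamp sander".split():
    rs=[]
    for n in P:
        l=manip.landmark_of(P[n],q)
        if l: 
            l=l[0];rs.append(ray(P[n],l["xy"]));print(q,n,np.array(l["xy"]),l["score"],onz(P[n],l["xy"],0))
    if len(rs)==2: print("   tri",tri(rs))
E
```

```text
{'clock': 0.0, 'q': array([-82.5,   2.8,   5.6,  92.9,   0. ,  82.7]), 'joint_vel': array([-0. , -0. , -0.1, -0. , -0. , -0. ]), 'effort': array([  0. , -33.9,  32. ,   0. ,  -0. ,   0. ]), 'ee_pos': array([ 134.3, -506.9,  230.1]), 'tool_rot': array([-179.9,   -0. ,   14.8]), 'ft_force': array([0.6, 0.8, 0.2]), 'wrist_torque': array([ 0., -0., -0.]), 'finger_force': 0.0, 'finger_gap': 85.39226827175256}
top [ 303.8   65.  1607.8] 49.6810794130957
side [  494.1 -1050.6   825.7] 44.499648279587575
jig top [263.  201.2] 0.58 [538.4 245.8   0. ]
jig side [325.  201.2] 0.56 [529.3 233.2   0. ]
   tri [534.5 246.2  -7.4]
dowel_left side [304.4 168.1] 0.74 [461.4 446.5   0. ]
dowel_right top [277.3 181.4] 0.77 [615.  194.1   0. ]
dowel_right side [348.6 199.3] 0.62 [603.7 244.4   0. ]
   tri [603.6 191.1  35. ]
end_stop top [238.2 209. ] 0.76 [507.3 337.8   0. ]
end_stop side [319.1 174.1] 0.68 [512.4 404.3   0. ]
   tri [506.8 331.3  40.6]
rods top [255.1 174.2] 0.66 [641.4 279.    0. ]
rods side [354.4 163.6] 0.78 [638.4 480.2   0. ]
   tri [617.4 263.5 116.7]
plate top [266.6 211.2] 0.7
[... 486 characters left out ...]
.4 -95.2  -9.2]
red_feeler_nose top [355.6 199.3] 0.85 [ 551.6 -102.5    0. ]
red_feeler_nose side [307.1 271.7] 0.62 [477.5 -99.1   0. ]
   tri [ 513.1 -105.3   14.7]
blue_feeler top [394.1 219.9] 0.53 [ 476.1 -246.8    0. ]
blue_feeler side [304.2 315.6] 0.6 [ 472.7 -250.6    0. ]
   tri [ 474.5 -247.5   -2.8]
glue top [209.7 219.4] 0.76 [466.3 442.7   0. ]
glue side [304.4 168.8] 0.98 [461.5 441.5   0. ]
   tri [463.9 442.4  -0.1]
clamp top [414.3 260.5] 0.83 [ 326.5 -320.1    0. ]
clamp side [242.4 341.3] 0.61 [ 340.8 -325.5   -0. ]
   tri [ 333.  -320.5   -6.8]
sander top [206.9 255.6] 0.96 [331.8 446.5   0. ]
sander side [265.1 164.6] 0.67 [322.2 471.6   0. ]
   tri [328.6 442.1  16.3]
```

```bash
python3 - <<'E'
import cv2
a=cv2.imread("pics/top0.png");b=cv2.imread("pics/side0.png")
cv2.imwrite("pics/v1.png",cv2.resize(a[140:310,190:450],(800,523),interpolation=cv2.INTER_CUBIC))
cv2.imwrite("pics/v2.png",cv2.resize(b[120:380,210:450],(554,600),interpolation=cv2.INTER_CUBIC))
E
```

```text
(no output)
```

View pics/v1.png

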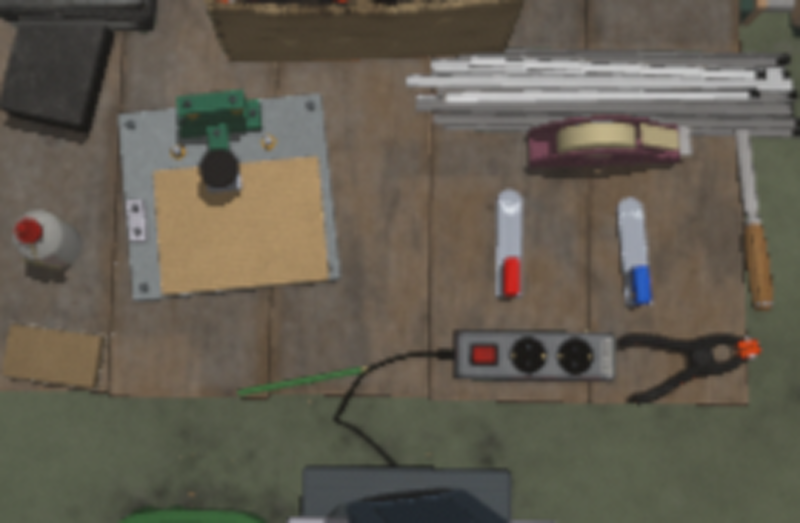

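View pics/v2.png

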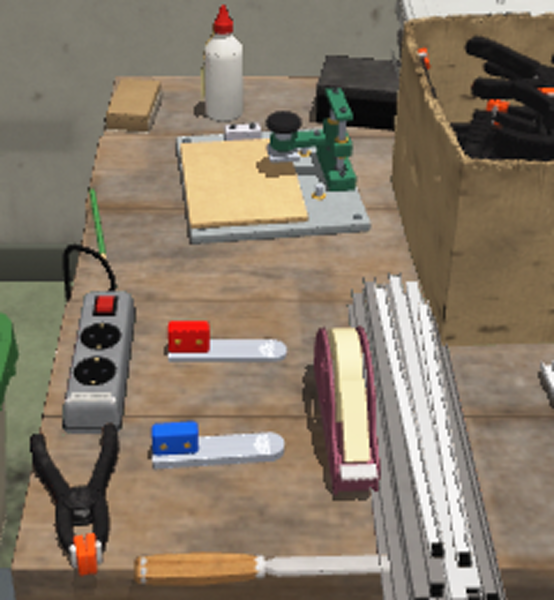

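The pictures show the jig turned about +5°. Its bed corners in v1 are near (134,298), (121,115), (323,95) and (338,277). The plate is forward and to the right on the bed, the red feeler is nearer the jig with its nose at v1 (510,190), and the blue one lies right of it. A power strip lies in front of the feelers.

```bash
cat > fit.py <<'E'
from h import *
from scipy.optimize import least_squares
def T(p,X):
    c,s=np.cos(p[2]),np.sin(p[2]);return [p[0]+c*X[0]-s*X[1],p[1]+s*X[0]+c*X[1],X[2]]
def fitpose(obs,p0):  # obs: (pic, local XYZ, xy)
    f=lambda p:np.ravel([np.subtract(proj(o[0],T(p,o[1])),o[2]) for o in obs])
    r=least_squares(f,p0,loss="soft_l1",x_scale=[100,100,.2]);return r.x,np.round(r.fun.reshape(-1,2),1)
def blob(p,lo,hi,roi):
    h=cv2.cvtColor(p["img"],cv2.COLOR_RGB2HSV);m=cv2.inRange(h,np.array(lo),np.array(hi))
    k=np.zeros_like(m);x0,y0,x1,y1=roi;k[y0:y1,x0:x1]=m[y0:y1,x0:x1]
    n,l,st,c=cv2.connectedComponentsWithStats(k);i=1+np.argmax(st[1:,4]);return (l==i).astype(np.uint8),c[i]
def hullcorners(m):
    c=np.vstack(cv2.findContours(m,cv2.RETR_EXTERNAL,cv2.CHAIN_APPROX_NONE)[0]);h=cv2.convexHull(c)
    return h[:,0,:]
E
cat > m1.py <<'E'
from fit import *
np.set_printoptions(precision=2,suppress=True)
t,s=manip.get_image("top"),manip.get_image("side")
L={"dowel_left":(60,55,31),"dowel_right":(60,-55,31),"end_stop":(-20,100,23),"rods":(93,0,124),"jig":(0,0,0)}
obs=[]
for q in L:
  for p in(t,s):
    l=manip.landmark_of(p,q)
    if l and l[0]["score"]>.5: obs.append((p,L[q],l[0]["xy"]))
v1=lambda u,v:(190+u*260/800,140+v*170/523)
for X,uv in [((-115,125,15),(134,298)),((115,125,15),(121,115)),((115,-125,15),(323,95)),((-115,-125,15),(338,277))]: obs.append((t,X,v1(*uv)))
J,res=fitpose(obs,[535,246,.09]);print("jig",J,np.degrees(J[2]));print(res.tolist())
np.save("jig.npy",J)
m,c=blob(t,(10,70,120),(22,160,255),(235,185,305,245))
print(m.sum(),hullcorners(m).tolist() if m.sum()>500 else "")
h=hullcorners(m); a=cv2.minAreaRect(h.astype(np.float32)); box=cv2.boxPoints(a);print(box)
W=np.array([onz(t,b+0.0,24)[:2] for b in box]);print("plate corners",W)
c,sn=np.cos(J[2]),np.sin(J[2]);print("in jig",(W-J[:2])@np.array([[c,-sn],[sn,c]]))
hsv=cv2.cvtColor(t["img"],cv2.COLOR_RGB2HSV);print(hsv[215,265],hsv[225,290])
ob=[]
for p,roi in((t,(330,180,375,245)),(s,(270,245,310,285))):
    for lo in((0,150,100),(170,150,100)):
        try:
            m,c=blob(p,lo,(10 if lo[0]==0 else 180,255,255),roi);print(m.sum(),c)
            if m.sum()>30: ob.append((p,(-42.5,0,23),c))
        except Exception as e: pass
ob+=[(t,(65,0,3),v1(510,190)),(s,(65,0,3),(210+286*240/554,120+349*260/600))]
for p in(t,s):
    b=manip.recognise(p,"red_feeler");print(b[:1])
F,r=fitpose(ob,[470,-95,0]);print("red",F,np.degrees(F[2]),r.tolist())
E
python3 m1.py
```

```text
jig [530.07 242.08   0.12] 6.784651439758254
[[0.7, 2.7], [0.2, 0.3], [-0.9, 0.8], [-3.0, 0.8], [0.2, -1.1], [-0.5, 1.3], [-0.7, 0.1], [3.9, 2.3], [1.1, -1.1], [-1.0, 1.2], [-1.2, 0.1], [-1.7, -1.4], [-1.0, -1.4], [0.1, 0.1]]
1993 [[292, 191], [293, 194], [296, 226], [296, 230], [278, 232], [244, 235], [243, 235], [242, 232], [241, 218], [240, 203], [240, 196], [243, 195], [253, 194], [286, 191]]
[[238.66 195.3 ]
 [292.76 190.39]
 [296.39 230.33]
 [242.3  235.25]]
plate corners [[555.47 334.04]
 [577.43 133.82]
 [428.96 117.15]
 [407.58 314.9 ]]
in jig [[  36.09   88.32]
 [  34.24 -113.1 ]
 [-115.16 -112.11]
 [-113.03   86.78]]
[ 17 104 167] [ 17 103 166]
57 [355.96 229.6 ]
235 [291.28 265.3 ]
3 [300. 269.]
[{'box': [354.6, 205.3, 359.6, 236.9], 'score': 0.57}]
[{'box': [282.7, 257.9, 331.6, 276.8], 'score': 0.68}]
red [ 479.55 -101.6    -0.  ] -0.17893567108249658 [[-0.1, -0.4], [-0.3, 0.1], [-0.2, -0.7], [-0.4, 0.3]]
```

```bash
cat > m2.py <<'E'
from fit import *
np.set_printoptions(precision=2,suppress=True)
t,s=manip.get_image("top"),manip.get_image("side")
for n,p,roi in(("t",t,(225,165,305,240)),("s",s,(280,172,375,228))):
    h=cv2.cvtColor(p["img"],cv2.COLOR_RGB2HSV);x0,y0,x1,y1=roi
    c=h[y0:y1,x0:x1]
    m=((c[...,1]<45)&(c[...,2]>70)).astype(np.uint8)*255
    o=np.hstack([p["img"][y0:y1,x0:x1,::-1],cv2.cvtColor(m,cv2.COLOR_GRAY2BGR)])
    cv2.imwrite(f"pics/m_{n}.png",cv2.resize(o,None,fx=4,fy=4,interpolation=0))
    k,l,st,_=cv2.connectedComponentsWithStats(m);i=1+np.argmax(st[1:,4])
    hh=hullcorners((l==i).astype(np.uint8)).astype(np.float32)+[x0,y0]
    q=cv2.approxPolyN(hh.astype(np.float32).reshape(-1,1,2),4);print(n,st[i],q.tolist())
    for z in(15,): print([onz(p,v,z)[:2].round(0).tolist() for v in q[0]])
a=cv2.imread("pics/m_t.png");b=cv2.imread("pics/m_s.png");w=max(a.shape[1],b.shape[1])
f=lambda i:cv2.copyMakeBorder(i,0,0,0,w-i.shape[1],0)
cv2.imwrite("pics/v3.png",np.vstack([f(a),f(b)]))
E
python3 m2.py
```

```text
t [   3    0   30   74 1036] [[[243.0, 165.0], [257.38519287109375, 186.57777404785156], [234.69607543945312, 270.3529052734375], [225.91665649414062, 165.0]]]
[[673.0, 324.0], [591.0, 267.0], [280.0, 339.0], [672.0, 388.0]]
s [  12   10   79   44 1048] [[[364.0, 200.0], [371.90814208984375, 219.7703094482422], [285.5187072753906, 226.05319213867188], [334.0686950683594, 173.2193603515625]]]
[[649.0, 217.0], [663.0, 111.0], [414.0, 79.0], [562.0, 384.0]]
```

View pics/v3.png

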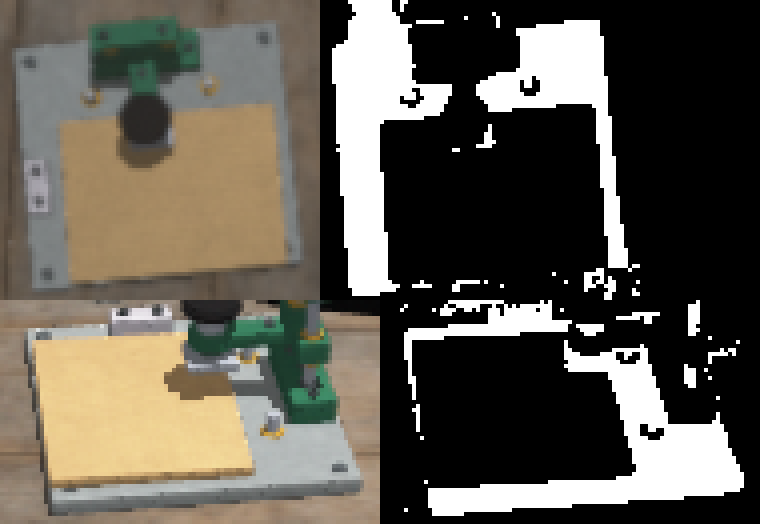

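The bed corners show at (14,49), (276,21), (301,261) and (33,290) in the top crop. In the side crop, the bed's right top edge runs from (50,490) to (360,478) and the right dowel's top is at (273,412).

```bash
cat > m3.py <<'E'
from fit import *
np.set_printoptions(precision=2,suppress=True)
t,s=manip.get_image("top"),manip.get_image("side");print(t["cx"],t["cy"])
a=lambda u,v:(u/4+225-.5,v/4+165-.5)
b=lambda u,v:(u/4+280-.5,(v-300)/4+172-.5)
ot=[(t,X,a(*u)) for X,u in [((115,125,15),(14,49)),((115,-125,15),(276,21)),((-115,-125,15),(301,261)),((-115,125,15),(33,290))]]
os_=[(s,X,b(*u)) for X,u in [((-115,-125,15),(50,490)),((115,-125,15),(360,478)),((60,-55,31),(273,412)),((-115,125,15),(26,336))]]
L={"end_stop":(-20,100,23),"rods":(93,0,124),"dowel_right":(60,-55,31)}
ol=[]
for q in L:
  for p in(t,s):
    l=manip.landmark_of(p,q)
    if l and l[0]["score"]>.5: ol.append((p,L[q],l[0]["xy"]))
for n,o in(("top",ot),("side",os_),("all",ot+os_+ol)):
    J,r=fitpose(o,[535,246,.09]);print(n,J,np.degrees(J[2]),r.tolist())
np.save("jig.npy",J)
c,sn=np.cos(J[2]),np.sin(J[2]);M=np.array([[c,-sn],[sn,c]])
pc=[onz(t,a(*u),24)[:2] for u in[(61,122),(275,103),(287,262),(70,281)]]
print("plate top-view in jig",(np.array(pc)-J[:2])@M)
pc=[onz(s,b(*u),24)[:2] for u in[(34,340),(52,477),(254,467)]]
print("plate side-view in jig",(np.array(pc)-J[:2])@M)
for X in[(20,0),(-150,0),(-95,0),(-20,-100),(-57,0)]: print(X,T(J,X+(0,)))
E
python3 m3.py
```

```text
311.7859766735505 205.75658391033284
top [529.47 241.98   0.12] 7.099421152803415 [[-0.5, -0.4], [0.3, -0.3], [0.4, 0.3], [-0.2, 0.3]]
side [530.71 242.48   0.11] 6.469761861771349 [[-0.3, 1.8], [0.5, -0.2], [-0.1, 0.0], [0.1, -2.8]]
all [530.71 241.58   0.12] 6.954132386254282 [[-0.3, -0.8], [0.5, -0.6], [0.4, 0.1], [-0.1, -0.1], [0.0, 2.1], [0.8, -0.3], [-0.0, 0.1], [-0.3, -2.5], [-156.0, -7.4], [-14.9, 6.0], [-1.5, -0.8], [0.7, 2.3], [-3.0, 0.7]]
plate top-view in jig [[  36.49   84.69]
 [  33.64 -114.47]
 [-114.81 -110.79]
 [-111.42   88.62]]
plate side-view in jig [[-110.28   85.7 ]
 [-112.28 -111.06]
 [  35.18 -115.79]]
(20, 0) [np.float64(550.5634919448868), np.float64(243.99719932770572), 0]
(-150, 0) [np.float64(381.814114798639), np.float64(223.41449511388976), 0]
(-95, 0) [np.float64(436.4095015224251), np.float64(230.0736053007126), 0]
(-20, -100) [np.float64(522.9652292127203), np.float64(139.8898706031327), 0]
(-57, 0) [np.float64(474.12995053158636), np.float64(234.6744450661538), 0]
```

```bash
R='0'; 
python3 -m inch '[[0.06,-0.12,0,-0.1],[0.12,-0.25,0,-0.2],[0.2,-0.4,0,-0.35],[0.3,-0.55,0,-0.46],[0.35,-0.7,0,-0.57],[0.4,-0.8,0,-0.68],[0.45,-0.9,0,-0.8],[0.5,-1,0,-0.957],[0.5,-1,0,-0.957],[0.5,-1,0,-0.957]]' 1
python3 -m inch '[[0.12,0.1,0,-0.1],[0.25,0.2,0,-0.2],[0.4,0.3,0,-0.35],[0.55,0.4,0,-0.46],[0.7,0.45,0,-0.57],[0.8,0.5,0,-0.68],[0.9,0.55,0,-0.8],[1,0.6,0,-0.957],[1,0.6,0,-0.957],[1,0.6,0,-0.957]]'
for i in 1 2 3 4; do python3 -m inch '[[-0.12,0.23,0,0],[-0.24,0.46,0,0],[-0.36,0.7,0,0],[-0.475,0.924,0,0]]'; done
python3 -m inch '[[0,0,0,0],[0,0,0.2,0],[0,0,0.4,0],[0,0,0.6,0],[0,0,0.8,0],[0,0,1,0],[0,0,1,0]]'
```

```text
clock: 3.95
ee_pos: [161.7, -376.1, 231.5]
tool_rot: [-180.0, 0.0, 100.9]
ft_force: [0.4, 0.3, -0.2]
finger_gap: 0.3
finger_force: 0.0
clock: 5.2
ee_pos: [209.6, -244.7, 231.4]
tool_rot: [-180.0, 0.0, -173.0]
ft_force: [0.8, 0.0, -0.5]
finger_gap: 0.1
finger_force: 0.0
clock: 5.7
ee_pos: [252.7, -126.9, 231.4]
tool_rot: [-180.0, 0.0, -173.1]
ft_force: [0.9, 0.5, -0.6]
finger_gap: 0.1
finger_force: 0.0
clock: 6.2
ee_pos: [295.7, -9.7, 231.4]
tool_rot: [-180.0, 0.0, -173.0]
ft_force: [0.8, 0.1, 0.3]
finger_gap: -0.3
finger_force: 0.0
clock: 6.7
ee_pos: [338.6, 107.5, 231.3]
tool_rot: [-180.0, 0.0, -173.0]
ft_force: [0.7, 0.1, -0.2]
finger_gap: -0.3
finger_force: 0.0
clock: 7.2
ee_pos: [381.6, 224.6, 231.1]
tool_rot: [-180.0, -0.0, -173.0]
ft_force: [-0.4, 0.1, 0.2]
finger_gap: 0.0
finger_force: 0.0
clock: 8.07
ee_pos: [379.2, 222.1, 109.2]
tool_rot: [-179.9, -0.3, -173.0]
ft_force: [-0.4, 0.1, 0.3]
finger_gap: -0.0
finger_force: 0.0
```

```bash

python3 -m inch '[[0,0,0.2,0],[0,0,0.4,0],[0,0,0.6,0],[0,0,0.7,0],[0,0,0.765,0],[0,0,0.765,0]]'
python3 -m inch '[[-0.06,0,0,0],[-0.12,0,0,0],[-0.18,0,0,0],[-0.2,0,0,0],[-0.22,0,0,0],[-0.24,0,0,0],[-0.26,0,0,0],[-0.28,0,0,0],[-0.3,0,0,0]]'
python3 -m inch '[[-0.01,0,0,0],[-0.02,0,0,0],[-0.03,0,0,0],[-0.03,0,0,0]]'
```

```text
clock: 8.82
ee_pos: [381.2, 223.6, 19.8]
tool_rot: [-180.0, 0.0, -172.9]
ft_force: [1.3, -0.5, 0.4]
finger_gap: -0.3
finger_force: 0.0
clock: 9.95
ee_pos: [416.8, 228.1, 19.5]
tool_rot: [-180.0, -0.0, -172.9]
ft_force: [-0.1, 0.3, -0.5]
finger_gap: -0.0
finger_force: 0.1
clock: 10.45
ee_pos: [420.5, 228.5, 19.6]
tool_rot: [-180.0, 0.0, -172.9]
ft_force: [-0.4, -0.0, -0.0]
finger_gap: 0.0
finger_force: 0.0
```

```bash

python3 -m inch '[[-0.01,0,0,0],[-0.02,0,0,0],[-0.025,0,0,0],[-0.025,0,0,0]]'
python3 -m inch '[[-0.01,0,0,0],[-0.015,0,0,0],[-0.015,0,0,0]]'
python3 - <<'E'
from h import *
t,s=manip.get_image("top"),manip.get_image("side")
a=cv2.resize(t["img"][165:240,225:305,::-1],None,fx=5,fy=5,interpolation=2);b=cv2.resize(s["img"][165:232,280:378,::-1],None,fx=5,fy=5,interpolation=2)[:, :400]
cv2.imwrite("pics/v4.png",np.hstack([a,cv2.copyMakeBorder(b,0,a.shape[0]-b.shape[0],0,0,0)]))
E
```

```text
clock: 10.95
ee_pos: [423.4, 228.9, 19.5]
tool_rot: [-180.0, 0.0, -172.9]
ft_force: [-0.1, 0.4, -0.5]
finger_gap: 0.2
finger_force: 0.0
clock: 11.32
ee_pos: [424.8, 228.9, 19.3]
tool_rot: [-180.0, -0.0, -172.9]
ft_force: [-0.6, -0.5, -0.1]
finger_gap: 0.1
finger_force: 0.6
```

View pics/v4.png

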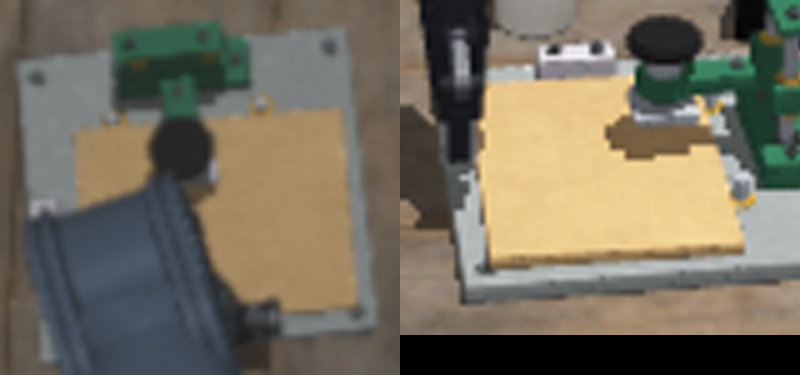

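The side crop shows the finger on the front edge and the plate's back edge just short of the right dowel at about (742,195). I keep pushing until the force rises.

```bash

for i in 1 2 3; do python3 -m inch '[[-0.008,0,0,0],[-0.013,0,0,0],[-0.013,0,0,0]]'|sed -n 2p\;4p\;6p; done
```

```text
ee_pos: [426.1, 229.1, 19.3]
ft_force: [-2.4, -1.4, 1.7]
finger_force: 1.3
ee_pos: [426.3, 229.2, 19.0]
ft_force: [-6.9, -0.9, 2.4]
finger_force: 3.0
ee_pos: [426.3, 229.3, 18.6]
ft_force: [-7.9, -1.0, 4.0]
finger_force: 4.2
```

```bash

python3 -m inch '[[0.1,0,0,0],[0.2,0,-0.1,0],[0.2,-0.2,-0.3,0],[0.2,-0.5,-0.5,0],[0.2,-0.8,-0.5,0],[0.2,-1,-0.5,0]]'
python3 -m inch '[[-0.2,-0.1,0,0],[-0.4,-0.2,0,0],[-0.6,-0.3,0,0],[-0.8,-0.4,0,0],[-0.875,-0.4,0,0],[-0.875,-0.4,0,0]]'
python3 -m inch '[[0,0,0.2,0],[0,0,0.4,0],[0,0,0.5,0],[0,0.1,0.5,0],[0,0.2,0.5,0],[0,0.3,0.5,0],[0,0.33,0.5,0]]'
for i in 1 2; do python3 -m inch '[[0,0.012,0,0],[0,0.024,0,0],[0,0.036,0,0],[0,0.036,0,0]]'|sed -n 2p\;4p\;6p; done
```

```text
clock: 13.3
ee_pos: [422.6, 106.4, 80.9]
tool_rot: [-180.0, 0.3, -173.0]
ft_force: [-0.5, -0.0, -1.0]
finger_gap: 0.1
finger_force: 0.0
clock: 14.05
ee_pos: [531.3, 73.2, 79.8]
tool_rot: [180.0, 0.1, -172.9]
ft_force: [-0.3, 0.4, -0.0]
finger_gap: 0.0
finger_force: 0.0
clock: 14.92
ee_pos: [526.4, 113.5, 20.4]
tool_rot: [-180.0, 0.1, -172.8]
ft_force: [1.3, 1.0, 0.7]
finger_gap: -0.0
finger_force: 0.0
ee_pos: [525.4, 116.4, 19.5]
ft_force: [-0.3, -0.0, -0.5]
finger_force: 0.0
ee_pos: [524.9, 121.0, 19.5]
ft_force: [0.2, -1.4, -0.1]
finger_force: 0.0
```

```bash

for i in 1 2; do python3 -m inch '[[0,0.012,0,0],[0,0.024,0,0],[0,0.024,0,0]]'|sed -n 2p\;4p\;6p; done
for i in 1 2 3; do python3 -m inch '[[0,0.008,0,0],[0,0.012,0,0],[0,0.012,0,0]]'|sed -n 2p\;4p\;6p; done
```

```text
ee_pos: [524.5, 123.9, 19.5]
ft_force: [-0.2, -0.2, -0.5]
finger_force: 0.0
ee_pos: [524.2, 126.7, 19.5]
ft_force: [-0.4, 0.3, -0.3]
finger_force: 0.0
ee_pos: [524.0, 128.0, 19.5]
ft_force: [-0.0, 0.2, -1.3]
finger_force: 0.1
ee_pos: [523.8, 129.4, 19.5]
ft_force: [1.0, 0.9, 0.0]
finger_force: 0.1
ee_pos: [523.7, 130.9, 19.5]
ft_force: [0.0, 1.0, -0.6]
finger_force: 0.1
```

```bash

for i in 1 2 3 4; do python3 -m inch '[[0,0.008,0,0],[0,0.012,0,0],[0,0.012,0,0]]'|sed -n 2p\;4p\;6p; done
```

```text
ee_pos: [523.5, 132.2, 19.5]
ft_force: [0.2, -0.2, -0.4]
finger_force: 0.3
ee_pos: [523.5, 132.3, 19.5]
ft_force: [0.0, -5.6, 0.1]
finger_force: 2.6
ee_pos: [523.5, 132.4, 19.5]
ft_force: [1.4, -8.1, 0.8]
finger_force: 4.0
ee_pos: [523.5, 132.5, 19.5]
ft_force: [1.4, -11.6, 0.5]
finger_force: 5.4
```

```bash
python3 - <<'E'
from h import *
t,s=manip.get_image("top"),manip.get_image("side")
a=cv2.resize(t["img"][165:240,225:305,::-1],None,fx=5,fy=5,interpolation=2);b=cv2.resize(s["img"][165:232,280:378,::-1],None,fx=5,fy=5,interpolation=2)[:, :400]
cv2.imwrite("pics/v5.png",np.hstack([a,cv2.copyMakeBorder(b,0,a.shape[0]-b.shape[0],0,0,0)]))
E
```

```text
(no output)
```

View pics/v5.png

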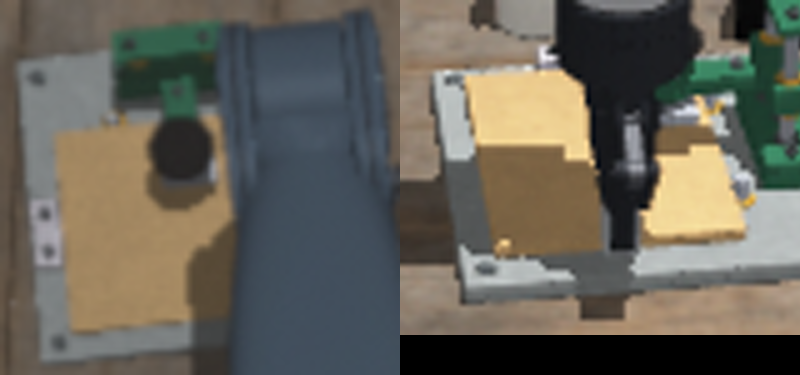

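```bash

python3 -m inch '[[0,-0.1,0,0],[0.1,-0.1,-0.3,0],[0.3,-0.1,-0.5,0],[0.6,-0.1,-0.5,0],[0.9,-0.1,-0.5,0],[1,-0.1,-0.5,0]]' >/dev/null
python3 -m inch '[[0,0.2,0,0],[0,0.5,0,0],[0,0.8,0.1,0],[0,0.97,0.3,0],[0,0.97,0.5,0],[0,0.97,0.5,0],[-0.1,0.97,0.5,0],[-0.2,0.97,0.5,0],[-0.25,0.97,0.5,0],[-0.27,0.97,0.5,0]]'|sed -n 1,2p\;4p\;6p
for i in 1 2 3; do python3 -m inch '[[-0.01,0,0,0],[-0.018,0,0,0],[-0.018,0,0,0]]'|sed -n 2p\;4p\;6p; done
```

```text
clock: 21.4
ee_pos: [424.2, 229.4, 20.1]
ft_force: [-0.4, -0.5, 0.8]
finger_force: 0.0
ee_pos: [425.1, 229.6, 19.5]
ft_force: [-1.0, -0.1, 0.0]
finger_force: 0.0
ee_pos: [426.1, 229.7, 19.1]
ft_force: [-3.9, -0.4, 0.4]
finger_force: 2.0
ee_pos: [426.3, 229.7, 18.5]
ft_force: [-7.7, 0.1, 3.0]
finger_force: 3.9
```

```bash

python3 -m inch '[[0.05,0,0,0],[0.1,0,0,0],[0.1,0,-0.2,0],[0.1,0,-0.45,0],[0.1,0,-0.667,0]]' >/dev/null
for i in 1 2; do python3 -m inch '[[0.02,-0.3,0,0],[0.04,-0.6,0,0],[0.06,-0.917,0,0]]'>/dev/null; done
python3 -m inch '[[0.02,-0.3,0,0],[0.04,-0.6,0,0.04],[0.06,-0.8,0,0.078],[0.06,-0.9,0,0.078],[0.06,-0.917,0,0.078],[0.06,-0.917,0,0.078],[0.06,-0.917,0,0.078]]' -1
python3 - <<'E'
from h import *
t,s=manip.get_image("top"),manip.get_image("side")
a=cv2.resize(t["img"][165:255,315:395,::-1],None,fx=5,fy=5,interpolation=2)[:450,:400];b=cv2.resize(s["img"][220:310,260:340,::-1],None,fx=5,fy=5,interpolation=2)
cv2.imwrite("pics/v6.png",np.hstack([a,b]))
print(proj(t,(437,-101.7,20)),proj(s,(437,-101.7,20)),proj(s,(545,-101.7,3)))
E
```

```text
clock: 24.78
ee_pos: [437.0, -100.8, 99.5]
tool_rot: [180.0, -0.0, -179.8]
ft_force: [0.2, -0.6, 0.4]
finger_gap: 85.3
finger_force: 0.0
[np.float64(355.87799467697806), np.float64(229.23394748962122)] [np.float64(290.98931078954377), np.float64(266.3309869799992)] [np.float64(333.657369767714), np.float64(271.48812550597904)]
```

View pics/v6.png

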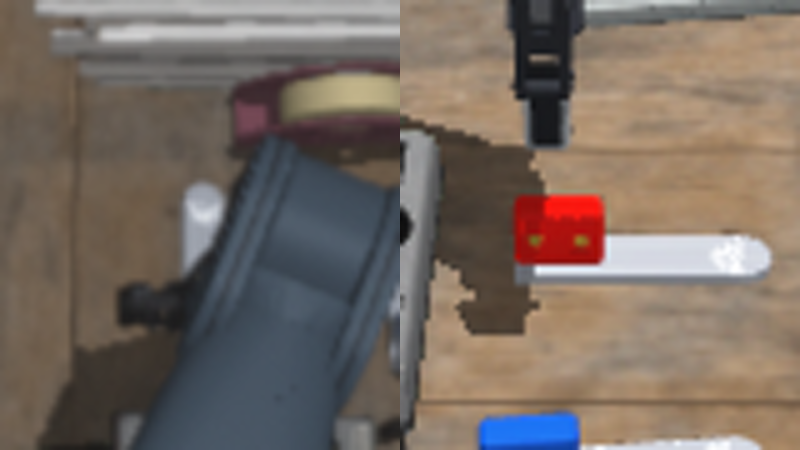

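The side crop shows the finger over the red handle (514–605 wide, at about row 230), which agrees with the fit. I descend and grip.

```bash

python3 -m inch '[[0,0,0.2,0],[0,0,0.4,0],[0,0,0.6,0],[0,0,0.7,0],[0,0,0.746,0],[0,0,0.746,0]]' 
python3 -m inch '[[0,0,0,0],[0,0,0,0],[0,0,0,0],[0,0,0,0],[0,0,0,0],[0,0,0,0],[0,0,0,0]]' 1
```

```text
clock: 25.62
ee_pos: [437.2, -101.6, 10.3]
tool_rot: [-180.0, 0.0, -179.9]
ft_force: [-0.0, 0.1, -0.1]
finger_gap: 85.7
finger_force: 0.0
clock: 26.5
ee_pos: [437.4, -101.8, 10.5]
tool_rot: [-180.0, 0.1, -179.9]
ft_force: [0.7, 0.3, 3.5]
finger_gap: 17.0
finger_force: 58.9
```

```bash

python3 -m inch '[[0,0,-0.05,0],[0,0,-0.2,0],[0,0,-0.4,0],[0,0,-0.62,0],[0,0,-0.62,0]]' | sed -n 2p\;5,6p
for i in 1 2; do python3 -m inch '[[0.03,0.25,0,0],[0.06,0.5,0,0],[0.09,0.75,0,0],[0.113,0.908,0,0]]'>/dev/null; done
python3 -m inch '[[0.03,0.25,0,0],[0.06,0.5,0,0],[0.09,0.75,0,-0.04],[0.113,0.85,0,-0.078],[0.113,0.908,0,-0.078],[0.113,0.908,0,-0.078],[0.113,0.908,0,-0.078]]'
python3 -m inch '[[0,0,0.1,0],[0,0,0.2,0],[0,0,0.3,0],[0,0,0.36,0],[0,0,0.4,0],[0,0,0.4,0]]'
python3 - <<'E'
from h import *
t,s=manip.get_image("top"),manip.get_image("side")
a=cv2.resize(t["img"][165:245,225:305,::-1],None,fx=5,fy=5,interpolation=2);b=cv2.resize(s["img"][155:235,280:360,::-1],None,fx=5,fy=5,interpolation=2)
cv2.imwrite("pics/v7.png",np.hstack([a,b]))
E
```

```text
ee_pos: [438.4, -102.2, 86.2]
finger_gap: 17.2
finger_force: 58.5
clock: 29.0
ee_pos: [396.1, 224.5, 84.3]
tool_rot: [-180.0, -0.0, -173.0]
ft_force: [0.1, -0.8, -1.0]
finger_gap: 17.3
finger_force: 58.8
clock: 29.75
ee_pos: [395.6, 225.1, 36.1]
tool_rot: [-180.0, -0.0, -172.9]
ft_force: [0.9, 0.3, -0.7]
finger_gap: 17.5
finger_force: 58.8
```

View pics/v7.png

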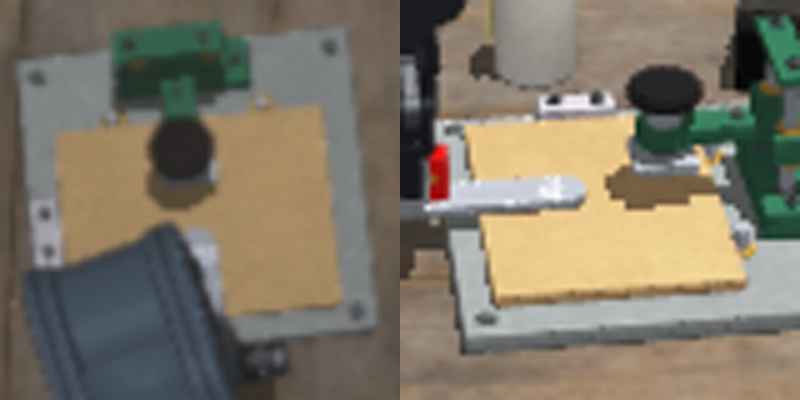

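The blade is level over the plate, with its nose at about (575,190) in the side crop, in line with the foot, and the plate is against the dowels and stop. I slide it in.

```bash

python3 -m inch '[[-0.08,0,0,0],[-0.18,0,0,0],[-0.28,0,0,0],[-0.38,0,0,0],[-0.48,0,0,0],[-0.55,0,0,0],[-0.59,0,0,0],[-0.604,0,0,0],[-0.604,0,0,0]]'
python3 -m inch '[[0,0,0.01,0],[0,0,0.01,0]]' |sed -n 2p\;4p
python3 -m inch '[[0,0,0.008,0],[0,0,0.008,0]]' |sed -n 2p\;4p
```

```text
clock: 30.98
ee_pos: [467.6, 234.1, 36.4]
tool_rot: [-180.0, -0.0, -172.9]
ft_force: [-0.7, 0.4, -1.7]
finger_gap: 17.5
finger_force: 58.8
ee_pos: [467.4, 234.1, 35.1]
ft_force: [-0.1, -0.3, -1.1]
ee_pos: [467.9, 234.2, 34.5]
ft_force: [-1.0, -0.4, -0.5]
```

```bash

python3 -m inch '[[0,0,0.004,0],[0,0,0.004,0]]' |sed -n 2p\;4p
python3 -m inch '[[0,0,0.004,0],[0,0,0.004,0]]' |sed -n 2p\;4p
python3 - <<'E'
from h import *
t,s=manip.get_image("top"),manip.get_image("side")
a=cv2.resize(t["img"][165:245,225:305,::-1],None,fx=5,fy=5,interpolation=2);b=cv2.resize(s["img"][155:235,280:360,::-1],None,fx=5,fy=5,interpolation=2)
cv2.imwrite("pics/v8.png",np.hstack([a,b]))
E
```

```text
ee_pos: [468.2, 234.3, 34.5]
ft_force: [-1.6, -0.9, 3.0]
ee_pos: [468.4, 234.4, 34.5]
ft_force: [-0.7, -0.1, 5.2]
```

View pics/v8.png

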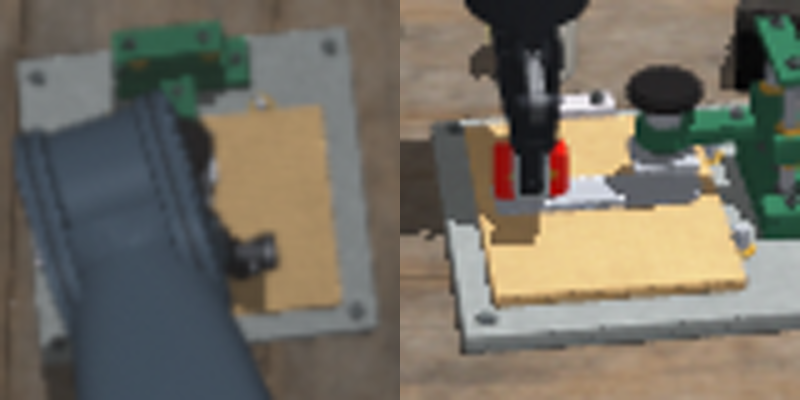

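```bash

python3 -m inch '[[0,0,0,0],[0,0,0,0],[0,0,0,0],[0,0,0,0],[0,0,-0.05,0],[0,0,-0.2,0],[0,0,-0.4,0],[0,0,-0.6,0],[0,0,-0.75,0],[0,0,-0.75,0]]' 0.2
python3 -m inch '[[-0.2,0,0,0],[-0.4,0,0,0],[-0.6,0,0,0],[-0.6875,0,0,0],[-0.6875,0,0,0],[-0.6875,0,0.08,0],[-0.6875,0,0.08,0]]' 1
python3 -m inch '[[0,0,0.025,0],[0,0,0.05,0],[0,0,0.075,0],[0,0,0.1,0],[0,0,0.1,0]]' |sed -n 2p\;4p
```

```text
clock: 33.33
ee_pos: [469.5, 234.8, 126.1]
tool_rot: [179.9, 0.3, -172.9]
ft_force: [0.4, 0.7, -0.2]
finger_gap: 34.2
finger_force: 0.0
clock: 34.2
ee_pos: [548.0, 244.0, 112.2]
tool_rot: [-180.0, -0.2, -172.9]
ft_force: [-0.1, -0.3, -0.4]
finger_gap: 0.3
finger_force: 0.0
ee_pos: [549.7, 244.4, 101.7]
ft_force: [-1.0, 0.0, 1.7]
```

```bash

python3 -m inch '[[0,0,0.02,0],[0,0,0.04,0],[0,0,0.06,0],[0,0,0.075,0],[0,0,0.09,0],[0,0,0.09,0]]' |sed -n 2p\;4p
for i in 1 2 3 4; do python3 -m inch '[[0,0,0.006,0],[0,0,0.012,0],[0,0,0.012,0]]' |sed -n 2p\;4p; done
```

```text
ee_pos: [549.7, 244.4, 90.6]
ft_force: [-1.1, 1.0, 1.1]
ee_pos: [549.7, 244.4, 89.5]
ft_force: [-0.8, 0.2, 1.8]
ee_pos: [549.7, 244.4, 87.9]
ft_force: [-1.6, -0.3, 2.7]
ee_pos: [549.7, 244.4, 87.1]
ft_force: [-1.7, -0.5, 4.7]
ee_pos: [549.7, 244.4, 87.1]
ft_force: [-4.2, -0.7, 9.2]
```

```bash

for i in 1 2; do python3 -m inch '[[0,0,0.008,0],[0,0,0.016,0],[0,0,0.016,0]]' |sed -n 2p\;4p; done
python3 -m inch '[[0,0,-0.03,0],[0,0,-0.06,0],[0,0,-0.15,0],[0,0,-0.3,0],[0,0,-0.34,0],[0,0,-0.34,0]]' 0.2
python3 - <<'E'
from h import *
s=manip.get_image("side");t=manip.get_image("top")
cv2.imwrite("pics/v9.png",np.hstack([cv2.resize(p["img"][155:235,a:a+80,::-1],None,fx=5,fy=5,interpolation=2) for p,a in((t,225),(s,280))]))
E
```

```text
ee_pos: [549.8, 244.4, 87.0]
ft_force: [-7.0, -1.8, 15.9]
ee_pos: [549.8, 244.4, 87.0]
ft_force: [-8.5, -2.5, 22.2]
clock: 38.58
ee_pos: [550.4, 244.6, 123.2]
tool_rot: [180.0, 0.1, -172.9]
ft_force: [0.0, 0.1, -0.2]
finger_gap: 34.2
finger_force: 0.0
```

View pics/v9.png

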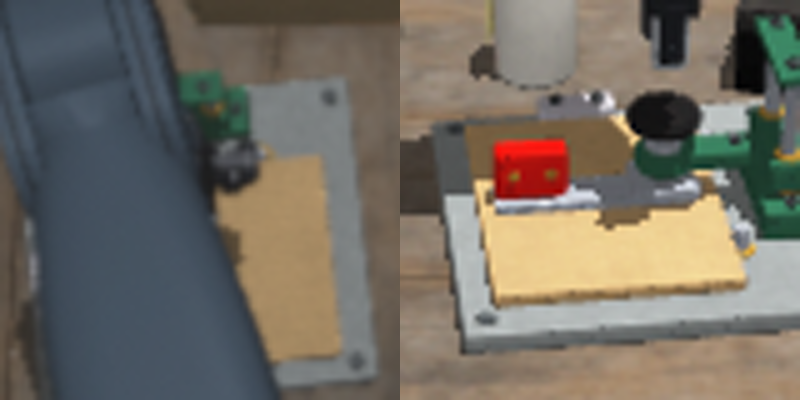

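```bash

python3 -m inch '[[0.2,0,0,0],[0.4,0,0,0],[0.6,0,0,0],[0.6875,0,0,0],[0.6875,0,0,0],[0.6875,0,0.2,0],[0.6875,0,0.4,0],[0.6875,0,0.6,0],[0.6875,0,0.7,0],[0.6875,0,0.73,0],[0.6875,0,0.73,0]]'
python3 -m inch '[[0,0,0,0],[0,0,0,0],[0,0,0,0],[0,0,0,0],[0,0,0,0]]' 1
python3 -m inch '[[0.02,0,0,0],[0.04,0,0,0],[0.06,0,0,0],[0.08,0,0,0],[0.1,0,0,0],[0.12,0,0,0],[0.14,0,0,0],[0.16,0,0,0]]'
python3 -m inch '[[0.02,0,0,0],[0.04,0,0,0],[0.06,0,0,0],[0.08,0,0,0],[0.1,0,0,0],[0.12,0,0,0],[0.14,0,0,0],[0.16,0,0,0],[0.2,0,0,0]]'
```

```text
clock: 40.05
ee_pos: [468.5, 234.3, 35.0]
tool_rot: [180.0, 0.1, -172.9]
ft_force: [-0.2, -0.2, -0.6]
finger_gap: 34.2
finger_force: 0.0
clock: 40.67
ee_pos: [468.8, 234.6, 35.9]
tool_rot: [180.0, 0.1, -172.9]
ft_force: [-0.7, -0.3, 6.2]
finger_gap: 17.5
finger_force: 59.6
clock: 41.68
ee_pos: [450.4, 232.2, 35.8]
tool_rot: [180.0, 0.2, -172.9]
ft_force: [2.6, 0.1, 5.1]
finger_gap: 17.3
finger_force: 59.8
clock: 42.8
ee_pos: [426.9, 229.3, 35.8]
tool_rot: [180.0, 0.3, -172.9]
ft_force: [2.6, 0.2, 5.0]
finger_gap: 16.9
finger_force: 59.8
```

```bash

python3 -m inch '[[0.05,0,0,0],[0.12,0,0,0],[0.24,0,0,0],[0.35,0,0,0],[0.35,0,-0.1,0],[0.35,0,-0.3,0],[0.35,0,-0.5,0]]' | sed -n 1,2p\;4p
for i in 1 2; do python3 -m inch '[[-0.03,-0.25,0,0],[-0.06,-0.5,0,0],[-0.09,-0.75,0,0],[-0.1,-0.953,0,0],[-0.1,-0.953,0,0]]'>/dev/null; done
python3 -m inch '[[0,0,0.2,0],[0,0,0.4,0],[0,0,0.55,0],[0,0,0.63,0],[0,0,0.667,0],[0,0,0.667,0]]'
for i in 1 2 3; do python3 -m inch '[[0,0,0.008,0],[0,0,0.012,0],[0,0,0.012,0]]' |sed -n 2p\;4p; done
```

```text
clock: 43.68
ee_pos: [381.6, 223.0, 93.7]
ft_force: [0.7, 0.3, -1.4]
clock: 45.68
ee_pos: [435.4, -0.0, 14.6]
tool_rot: [180.0, 0.0, -172.9]
ft_force: [-0.6, -0.4, -0.8]
finger_gap: 17.0
finger_force: 59.2
ee_pos: [435.6, -0.5, 13.3]
ft_force: [0.1, -0.4, -1.1]
ee_pos: [435.5, -0.4, 11.9]
ft_force: [0.1, -0.7, 0.4]
ee_pos: [435.7, -0.5, 11.8]
ft_force: [-3.1, -0.1, 8.5]
```

Contact came at 11.8 mm, as predicted. I release, rise and look.

```bash

python3 -m inch '[[0,0,0,0],[0,0,0,0],[0,0,0,0],[0,0,0,0],[0,0,-0.05,0],[0,0,-0.2,0],[0,0,-0.5,0],[0.3,0,-0.8,0],[0.6,-0.3,-1,0],[0.6,-0.3,-1,0]]' 0.2
python3 - <<'E'
from h import *
t,s=manip.get_image("top"),manip.get_image("side")
cv2.imwrite("pics/v10.png",np.hstack([cv2.resize(t["img"][160:260,225:350,::-1],(400,320),interpolation=2),cv2.resize(s["img"][155:255,270:370,::-1],(320,320),interpolation=2)]))
E
```

```text
clock: 48.05
ee_pos: [368.9, -47.0, 133.2]
tool_rot: [-179.8, 0.3, -173.1]
ft_force: [0.7, 0.4, -0.5]
finger_gap: 34.2
finger_force: 0.0
```

View pics/v10.png

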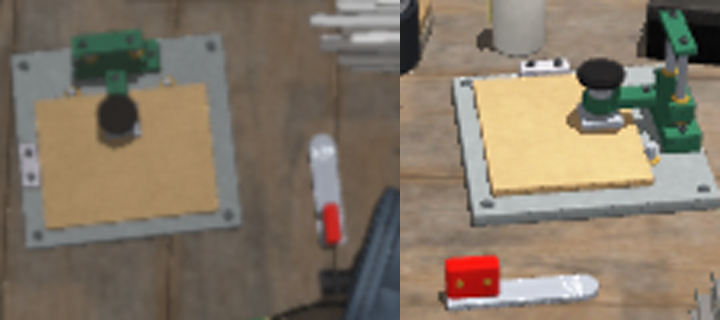

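The feeler lies flat on the bench and the jig looks right. One gentle push on the front edge will confirm that the drag has not pulled the plate off the dowels (home showed as TCP x 426.3).

```bash

for i in 1 2 3; do python3 -m inch '[[-0.05,0.25,0,0],[-0.1,0.5,0,0],[-0.154,0.734,0,0],[-0.154,0.734,0,0]]' 1 >/dev/null; done
python3 -m inch '[[0,0,0.2,0],[0,0,0.4,0],[0,0,0.6,0],[0,0,0.8,0],[0,0,0.9,0],[0,0,0.9225,0],[0,0,0.9225,0],[-0.1,0,0.9225,0],[-0.2,0,0.9225,0],[-0.24,0,0.9225,0],[-0.26,0,0.9225,0],[-0.26,0,0.9225,0]]'
for i in 1 2 3 4; do python3 -m inch '[[-0.01,0,0,0],[-0.018,0,0,0],[-0.018,0,0,0]]'|sed -n 2p\;4p; done
```

```text
clock: 51.15
ee_pos: [421.7, 227.9, 19.3]
tool_rot: [-180.0, -0.0, -172.9]
ft_force: [0.1, -0.8, -0.1]
finger_gap: 0.1
finger_force: 0.0
ee_pos: [423.8, 228.2, 19.5]
ft_force: [-0.0, 0.3, -0.7]
ee_pos: [426.0, 228.5, 19.4]
ft_force: [-0.3, 0.2, 0.5]
ee_pos: [426.4, 228.5, 18.9]
ft_force: [-5.0, -0.7, 3.1]
ee_pos: [426.4, 228.4, 18.3]
ft_force: [-9.2, -0.7, 3.9]
```

Plate home. I back off and hand in.

```bash

python3 -m inch '[[0.05,0,0,0],[0.15,0,0,0],[0.25,0,0,0],[0.25,0,-0.3,0],[0.25,0,-0.6,0],[0.25,0,-0.6,0],[0.25,0,-0.6,0]]'|head -2
python3 -c "
from bench import manip
print(manip.close_job())"
```

```text
clock: 53.52
ee_pos: [400.1, 225.2, 91.3]
the job is handed in; nothing more can be done
None
```

The job was handed in at about 53.5 s, with no verdict returned: the plate is home against the dowels and end stop, the foot is set with the 6 mm blade (its height afterwards judged only from the picture), the red feeler lies flat on the bench clear of the jig, and I never touched the blue feeler or the other things.

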